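Blank off a test port with its hinged clamp ring

TASK

Close off the test port: set the loose flanged end flange-down on the port's flange and slide it back under the lip of the fixed half ring until it touches, so that the two flanges line up. Then swing the hinged half of the clamp ring round both flanges, and after that swing the latch lever fully home so that its hook catches the pin on the ring and draws the ring fully shut. Work gently, never forcing the flanged end against the stand, leave the other things where they are, and let go of everything.

Things in the scene. Friction and masses are not known exactly. Their poses are not given: they have to be found in the camera images.
- clamp_stand: Fixed stand: grey base plate 86 x 84 x 10 mm, upright steel port tube in the middle, aluminium clamp ring and latch round its top. Origin on the bench under the port axis, z up. -x of this frame is the open side (where the flanged end is set in); the fixed half ring stands at +x, the ring's hinge at +y, the latch at -y. All x and y below are in these axes, from the port's axis.
- port (a point): Centre of the port flange's flat upper face, 40 mm diameter, 54 mm above the bench. Fixed half ring (x > 0): wall 21.5 to 27 mm radius, 13 mm above this face; within 50 degrees of +x a lip, 8.5 mm above the face, reaches in to 16 mm radius. So the flanged end goes down about 12 mm to -x of centre, clear of the lip, rests on the face and slides +x till it meets the wall (1.5 mm past centre).
- cap_mid (a point): Centre (half-way up) of the loose flanged end: steel stub 55 mm tall, bottom flange 40 mm diameter and 6 mm thick, above it a closed neck of 24 mm diameter (26 mm at a bead 42 to 47 mm up) to grip; z up its axis; 0.11 to 0.22 kg. Starts upright on the bench, left of the stand. Seated, this point is 27.5 mm above port.
- flange_cap: The same loose flanged end; origin at the centre of its underside.
- jaw (a joint): Hinged half of the ring, on a vertical pin at jaw_hinge. 0 = fully shut, grows as it opens (clockwise from above) to 1.6 rad. Stays where left when well open; pushed shut and let go it springs back to about 0.05 rad. Some 8 N at its post shut it. Same groove as the fixed half. Shut, its catch pin (8 mm diameter, top 15 mm above the port's face) stands at x -7, y -60 mm.
- jaw_hinge (a point): Axis of the ring's hinge, 33 mm to +y of the port's axis, at the height of the port's face.
- jaw_handle (a point): Point on the upright round steel post (10 mm diameter) on the hinged half, by which it is swung. The post stands free from 16 mm below this point (there its foot) to 18 mm above; the point is 90 mm above the bench and, when shut, at x -36, y -14 mm.
- latch (a joint): Latch lever on a vertical pin at latch_pivot. 0 = home (hook round the catch pin, lever pointing to -x), grows as it opens (counter-clockwise from above) to 1.5 rad. The cam hook under it takes the catch pin while the jaw is at most 0.08 rad open and draws the ring shut as it comes home (3 to 6 N at its post); with the ring farther open it is blocked or misses. Stays where left.
- latch_pivot (a point): Axis of the latch lever at x 12, y -60 mm, 64 mm above the bench.
- latch_handle (a point): Point on the upright round steel post (10 mm diameter) at the lever's end, 58 mm from its pivot, by which it is swung. The post stands free from 19 mm below this point (there the lever plate) to 16 mm above; the point is 94 mm above the bench.
- solder_spool: Bystander: spool of solder, 60 mm diameter, 50 mm tall; origin under its centre.
- hex_key_set: Bystander: folding hex-key set, 29 x 90 x 20 mm; origin under its centre.
- label_roll: Bystander: white roll of labels, 62 mm diameter, 42 mm tall; origin under its centre.
There are look-alikes about, which are no part of the job. Of the things shaped like the flange_cap, the bare steel one is meant.

How it is judged:
On the way, in this order (a step that is already met when the one before it is completed fails the run):
1. the flanged end stands on the port's flange, lined up with it under the fixed lip (horizontal distance between cap_mid and port below 0.004 m and z of cap_mid in the frame of port between 0.025 and 0.0295 m and angle between cap_mid's own z axis and vertical below 0.06 rad), for 0.2 s.
2. the hinged half is swung round both flanges (jaw under 0.09 rad) while the latch is still open (all of step 1 and value of joint jaw below 0.09 rad and value of joint latch above 0.4 rad), for 0.2 s.
At the end, for the whole second after the job is handed in: The flanged end stands upright on the port's flange, its axis within 4 mm of the port's and its flange down on the port's face (27.5 mm +/- 2 mm, tilt under 0.06 rad), at rest; the ring is shut within 0.025 rad and the latch lever home within 0.12 rad (all of step 1 and value of joint jaw below 0.025 rad and value of joint latch below 0.12 rad and linear speed of flange_cap below 0.02 m/s); the robot touches nothing.
It fails at once if the spool of solder was moved more than 30 mm (distance of solder_spool from where it was at the start of the episode above 0.03 m).
It fails at once if the folding hex-key set was moved more than 30 mm (distance of hex_key_set from where it was at the start of the episode above 0.03 m).
It fails at once if the white label roll was moved more than 30 mm (distance of label_roll from where it was at the start of the episode above 0.03 m).
It fails at once if the flanged end was forced against the stand with more than 45 N (contact force between flange_cap and clamp_stand above 45 N).
It also fails if it takes over 61 s, if anything falls off the work surface, if the arm or the gripper's body presses on something with over 40 N, if the wrist force passes 120 N, or if a joint passes its speed limit or range.

ROBOT

A 6-joint arm with a two-finger parallel gripper is mounted at the origin on the work surface; the furniture and walls round the work are solid. World frame = base frame: x ahead of the robot, y to its left, z up, the work surface at z = 0. Lengths are in m, angles in rad, forces in N, time in s.
With the tool pointing down it reaches from about 0.225 to 0.875 m from the base axis. Payload 3.4 kg.
Tool frame: the origin (TCP) lies at the very end of the fingers, on their centre line; the grasp point (between the pads) lies 19 mm behind it; z points along the fingers, y is the line along which they close (so a half turn about z gives the same grasp; the last joint's range is limited). The gripper opens to 85 mm and grips with 20 to 120 N. Pads are 22 mm wide; open, the fingers measure 114 mm over their backs; the gripper's body (76 mm by 85 mm) begins 54 mm behind the grasp point. The pads swing forward as they close: fully open they stand 13 mm farther back than shut.
Start: joints at [0.987, 0.276, 1.505, -0, 1.361, -0.121], TCP at [0.257, 0.515, 0.231] pointing down, gripper open.
Joint ranges: [-2.89, 2.89], [-0.75, 2.08], [0.22, 2.7], [-1.18, 4.32], [0.11, 2.71], [-2.7, 2.7]. Speed limits (rad/s): [2.57, 2.57, 3.14, 3.14, 3.14, 3.14].

INTERFACE

Orientations are given as a unit quaternion [w, x, y, z].
In Python, from rig import manip, get_image, camera_info gives the robot as it stands. The module is installed in compiled form; this text tells all that it offers.
- The arm moves only by the shell command python3 -m crank 'ROWS' [FORCE]. ROWS is a JSON object of lists of equal length, an entry for each row: "translation": the shift along the tool's x, y, z in mm, a list of three; "roll": the turn about the tool's z in rad; "fingers": the opening, from 0 (shut) to 1 (fully open). A call has 1 to 8 rows; each row shifts and turns the commanded pose from where the row before left it, along the tool's axes as they then stand; what a row does not reach is not made up. A row lasts 1/10 s, in which the tool goes at most 50 mm and 8.59 degrees, less where a joint would pass 70% of its speed; a pose out of reach is approached as far as the arm can. A call is refused whole if a number of a shift passes 50 or a number of a turn 0.15, either way. A call with a gripper value outside its range is refused whole. The fingers move at their own pace and stop on an object; FORCE is the grip in N (left out, the last holds). Time passes only in rows, so rows that do not move let the fingers close. It gives the time, the measured TCP pose, the force, the opening and the grip force at its end, in the units of the state.
- manip.get_state(): the state, without advancing time (a new reading comes with each control period).
- get_image(name): name is "scene" or "top" or "wrist"; returns the picture (384x512x3 uint8, blue, green, red); there is no depth.
- camera_info(name): a dict with "mtx" (3x3 intrinsics, pixels), "D" ([k1, k2, p1, p2, k3] as OpenCV has them; the pictures are not rectified), "rvec" (rotation vector, rad) and "tvec" (3), from world to camera coordinates, as OpenCV has them. Camera axes: x right, y down, z forward; pixel columns grow to the right and rows downward; lengths in m; the calibration is good to about 2 mm. A picture is of the moment at which its call begins: read the wrist's pose just before it. camera_info takes no time and is no camera call; for the wrist camera it gives the pose at the moment of the call.
- manip.sign_off(): hands the job in; it is judged then, once.
The state is a dict: "clock": time; "qpos": joint angles; "qd": joint speeds; "effort": joint torques, N m; "position": TCP position; "ee_rot": TCP orientation; "contact_force": force on the tool from outside, world axes, zero at the start; "moment": the same for the moment, N m; "width": finger opening in m; "gripper_force": force on a finger pad.
Only numpy, scipy, OpenCV 4.12 (cv2) and the standard library are available. Lean on these libraries where they do the work, as an engineer would, in place of code of your own. Each camera call takes 0.05 s, during which the arm holds its last target. There are 200 camera calls.

## Working session

There is one attempt and no reset: what is moved stays moved. The work goes in short steps, Python scripts to look and compute and a shell command to move; the robot and the scene stay as the last step left them, time stands still between calls to the robot, and variables do not carry over. Pictures are saved under pics/ and viewed, at most 10 in all, crops included, and the job is handed in when it is done.

```bash
mkdir -p pics; python3 - <<'E'
from rig import manip,get_image,camera_info
import cv2,numpy as np
s=manip.get_state();print({k:np.round(v,3).tolist() for k,v in s.items()})
a=get_image("scene");b=get_image("top")
np.save("scene0.npy",a);np.save("top0.npy",b)
cv2.imwrite("pics/a.png",cv2.resize(np.vstack([a,b]),(800,1200))[:600]);cv2.imwrite("pics/b.png",cv2.resize(b,(800,600)))
for n in("scene","top"):
    c=camera_info(n);R=cv2.Rodrigues(np.array(c["rvec"]))[0];print(n,np.round(c["mtx"],1).tolist(),c["D"],(-R.T@np.ravel(c["tvec"])).round(3),R.round(2).tolist())
E
```

```text
{'clock': 0.0, 'qpos': [0.987, 0.277, 1.506, -0.0, 1.361, -0.121], 'qd': [-0.002, 0.001, -0.001, -0.001, -0.001, -0.001], 'effort': [0.002, -41.678, -24.581, 0.0, 0.011, 0.0], 'position': [0.256, 0.514, 0.23], 'ee_rot': [-0.0, 0.229, 0.973, -0.001], 'contact_force': [-0.219, -0.067, 0.019], 'moment': [-0.009, -0.007, -0.025], 'gripper_force': 0.0, 'width': 0.085}
scene [[380.6, 0.0, 257.1], [0.0, 380.6, 188.8], [0.0, 0.0, 1.0]] [-0.07446868  0.          0.          0.          0.        ] [-0.176 -0.123  0.743] [[0.5, -0.86, -0.0], [-0.56, -0.33, -0.76], [0.65, 0.38, -0.65]]
top [[447.6, 0.0, 257.5], [0.0, 447.6, 193.8], [0.0, 0.0, 1.0]] [-0.10522503  0.          0.          0.          0.        ] [0.236 0.24  1.32 ] [[0.02, -1.0, -0.02], [-0.98, -0.01, -0.2], [0.2, 0.02, -0.98]]
```

View pics/a.png

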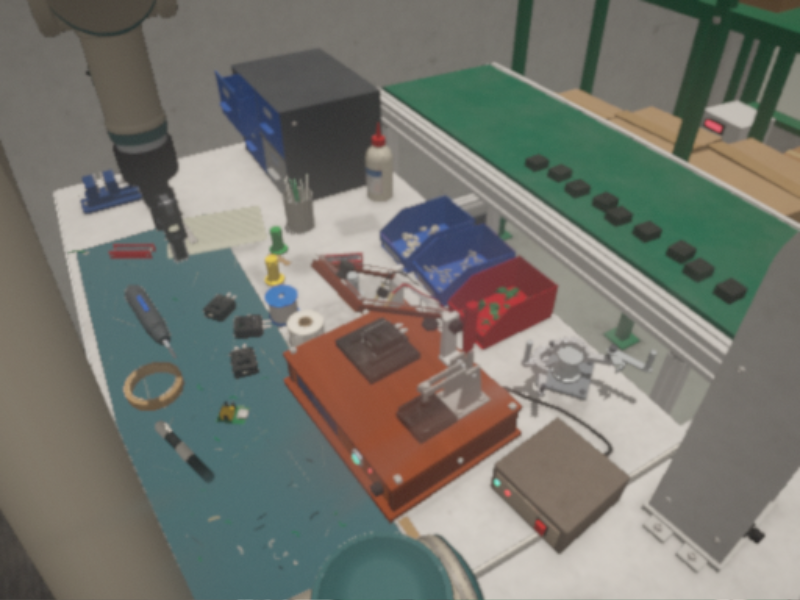

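View pics/b.png

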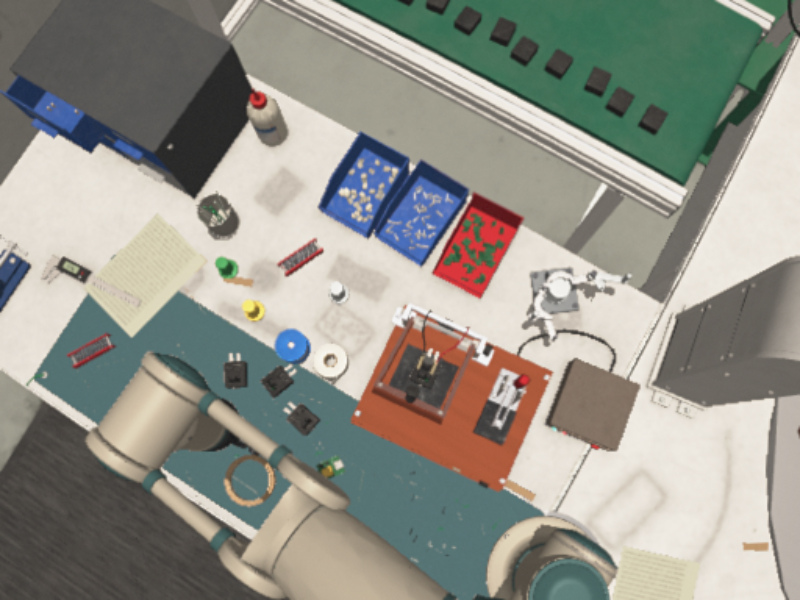

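Candidates shaped like the cap in the top view (800-px scale): yellow (253,309), green (226,267), and bare grey/steel (338,291). The steel one fits the description, standing left of the stand at (558,290). I'll confirm with an enlarged crop.

```bash
cat > h.py <<'E'
from rig import manip,get_image,camera_info
import cv2,numpy as np
def ray(c,uv):
    R=cv2.Rodrigues(np.array(c["rvec"],float))[0];t=np.ravel(c["tvec"])
    p=cv2.undistortPoints(np.array([[uv]],float),np.array(c["mtx"]),np.array(c["D"]))[0,0]
    return -R.T@t,R.T@np.array([p[0],p[1],1])
def plane(c,uv,z):
    o,d=ray(c,uv);return (o+d*(z-o[2])/d[2]).round(4)
def proj(c,P):
    return cv2.projectPoints(np.atleast_2d(np.array(P,float)),np.array(c["rvec"],float),np.array(c["tvec"],float),np.array(c["mtx"]),np.array(c["D"]))[0][:,0].round(1)
E
python3 - <<'E'
from h import *
b=np.load("top0.npy");c=camera_info("top")
x=cv2.resize(b[165:225,330:410],(560,420),interpolation=cv2.INTER_CUBIC)
y=cv2.resize(b[155:215,130:240],(770//2*2,420),interpolation=cv2.INTER_CUBIC)
im=np.zeros((600,800,3),np.uint8)
im[:420,:560]=x; im[420:600,:330]=cv2.resize(y,(330,180))
a=np.load("scene0.npy"); im[400:600,560:800]=cv2.resize(a[150:190,275:323],(240,200),interpolation=cv2.INTER_CUBIC)
im[:400,560:]=0; im[0:180,560:800]=cv2.resize(a[205:265,325:425],(240,180),interpolation=cv2.INTER_CUBIC)
cv2.imwrite("pics/c.png",im)
for n,uv,z in(("cap",(338,291),.055),("stand",(558,289),.054),("yel",(253,309),.055),("box",(593,400),.05)):print(n,plane(c,np.array(uv)*.64,z))
sc=camera_info("scene")
print(proj(sc,[plane(c,np.array((338,291))*.64,.055),plane(c,np.array((558,289))*.64,.054)])/.64)
E
```

```text
cap [0.5102 0.3846 0.055 ]
stand [ 0.519  -0.0236  0.054 ]
yel [0.4743 0.542  0.055 ]
box [ 0.3149 -0.083   0.05  ]
[[350.78125 277.03125]
 [567.03125 355.3125 ]]
```

View pics/c.png

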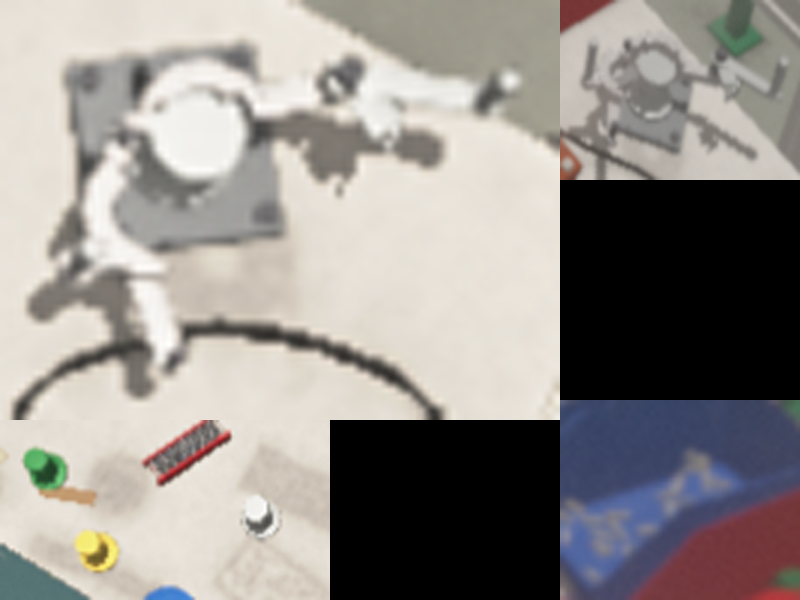

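The crop confirms it: the bare steel cap is at top-view 800-px (338,291), and yellow and green are the look-alikes. The stand shows its fixed half up (+x world), its hinge left, the jaw open to lower-left and the latch lever out to the right. I'm moving toward the cap.

```bash
python3 -m crank '{"translation":[[-40,0,0],[-40,0,0],[-40,0,0],[-40,0,0],[-40,0,0],[-20,0,0],[0,0,0],[0,0,0]],"roll":[0,0,0,0,0,-0.14,-0.14,-0.14],"fingers":[1,1,1,1,1,1,1,1]}' 40
python3 - <<'E'
from h import *
c=camera_info("wrist");s=manip.get_state();i=get_image("wrist");cv2.imwrite("pics/d.png",i);np.save("w1.npy",i)
R=cv2.Rodrigues(np.array(c["rvec"],float))[0];print(s["position"],s["ee_rot"],-R.T@np.ravel(c["tvec"]),R.round(2).tolist(),c["mtx"][0][0])
print(proj(c,[[.51,.385,.055],[.51,.385,.0]]))
E
```

```text
clock: 0.9
position: [0.4543, 0.4154, 0.2305]
ee_rot: [-0.001, 0.019, 1.0, -0.0]
contact_force: [-0.2, 0.3, 0.7]
width: 0.0855
gripper_force: 0.0
[0.45430666 0.41542683 0.23045048] [-6.42395382e-04  1.94617491e-02  9.99810306e-01 -4.24300576e-04] [0.3899022  0.41892478 0.37457028] [[0.04, 1.0, -0.0], [0.97, -0.04, 0.26], [0.26, -0.01, -0.97]] 282.9706592226138
[[234.9 217.9]
 [238.1 203.8]]
```

View pics/d.png

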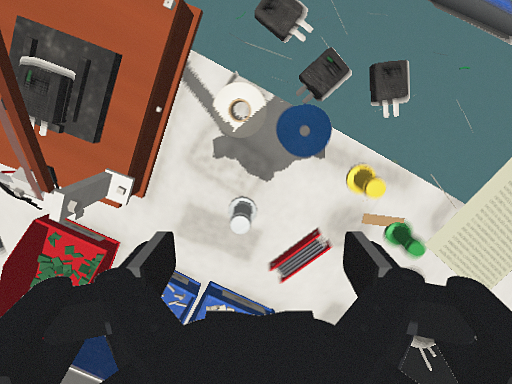

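The steel cap is at (241,215) in the wrist view, with its top disc near (241,226) and its flange centre near (242,209). Yellow is at (368,182) and green at (405,238). Moving above it and looking closer.

```bash
python3 -m crank '{"translation":[[-30,-11,0],[-34,-11,-0],[0,0,40],[0,0,40],[0,0,30],[0,0,0]],"roll":[0,0,-0.1,0,0,0],"fingers":[1,1,1,1,1,1]}'
python3 - <<'E'
from h import *
c=camera_info("wrist");s=manip.get_state();i=get_image("wrist");print(s["position"],s["ee_rot"])
u,v=proj(c,[[.517,.391,.055]])[0].astype(int);print(u,v,proj(c,[[.517,.391,.055],[.517,.391,.006]]))
x0,y0=u-80,v-60;print(x0,y0)
np.save("w2.npy",i)
cv2.imwrite("pics/e.png",cv2.resize(i[y0:y0+120,x0:x0+160],(800,600),interpolation=cv2.INTER_CUBIC))
E
```

```text
clock: 1.55
position: [0.5132, 0.3896, 0.1161]
ee_rot: [-0.005, -0.028, 1.0, -0.003]
contact_force: [-1.4, -0.7, 0.2]
width: 0.0854
gripper_force: 0.0
[0.51322759 0.38955593 0.11605777] [-0.00486594 -0.02760014  0.99960342 -0.00274984]
260 206 [[260.  206.8]
 [260.  190.4]]
180 146
```

View pics/e.png

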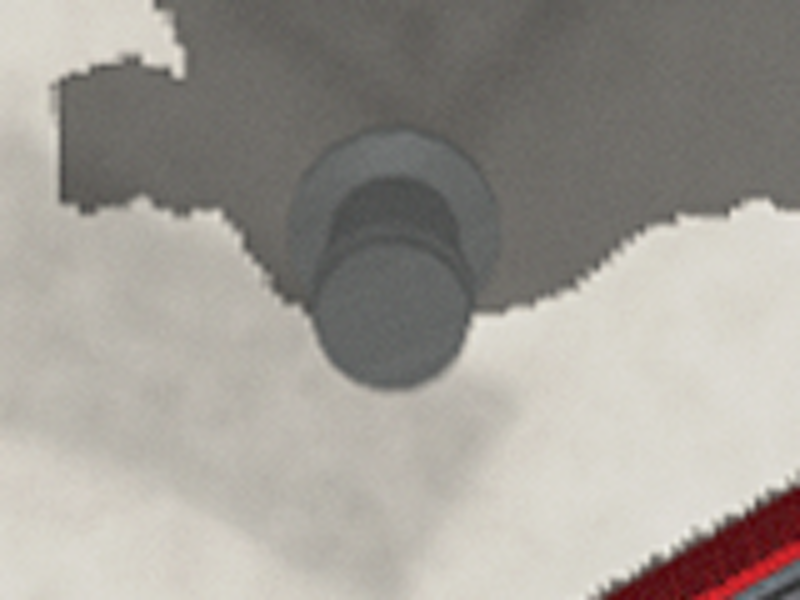

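```bash
python3 -m crank '{"translation":[[0,0,30],[0,0,30],[0,0,15],[0,0,0]],"roll":[0,0,0,0],"fingers":[1,1,1,1]}'
```

```text
clock: 2.0
position: [0.5163, 0.3917, 0.0462]
ee_rot: [-0.001, -0.028, 1.0, -0.0]
contact_force: [0.5, -0.1, 0.0]
width: 0.0854
gripper_force: 0.0
```

```bash
python3 -m crank '{"translation":[[-2,-2,12],[0,0,12],[0,0,0],[0,0,0],[0,0,0],[0,0,0],[0,0,0],[0,0,0]],"roll":[0,0,0,0,0,0,0,0],"fingers":[1,1,0.2,0.1,0.1,0.1,0.1,0.1]}' 40
```

```text
clock: 2.8
position: [0.5192, 0.39, 0.023]
ee_rot: [0.001, -0.029, 1.0, 0.0]
contact_force: [0.0, -1.2, 2.9]
width: 0.0232
gripper_force: 39.4
```

```bash
python3 -m crank '{"translation":[[0,0,-10],[0,0,-40],[0,0,-50],[0,0,-50],[0,0,-50],[0,0,-50],[0,0,0]],"roll":[0,0,0,0,0,0,0],"fingers":[0.1,0.1,0.1,0.1,0.1,0.1,0.1]}' 60
python3 - <<'E'
from h import *
b=get_image("scene");cv2.imwrite("pics/f.png",cv2.resize(b[60:360,200:500],(600,600)))
E
```

```text
clock: 3.5
position: [0.5216, 0.3916, 0.2817]
ee_rot: [0.007, -0.029, 1.0, 0.004]
contact_force: [-0.1, -0.1, -1.2]
width: 0.0224
gripper_force: 58.9
```

View pics/f.png

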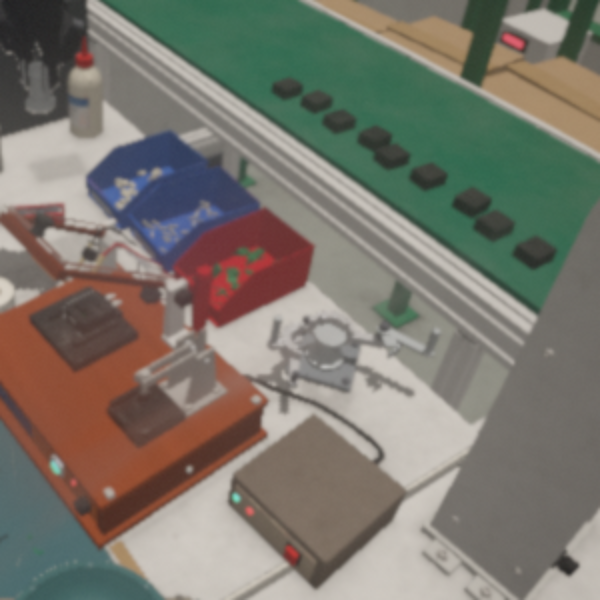

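Clear path: the fixture and bins are well below the carried cap, which shows at (38,90). The stand is at (330,345). Travelling to it.

```bash
python3 -m crank '{"translation":[[0,-50,0],[0,-50,0],[0,-50,0],[0,-50,0],[0,-50,0],[0,-50,0],[5,-50,0],[5,-50,0]],"roll":[0,0,0,0,0,0,0,0],"fingers":[0.1,0.1,0.1,0.1,0.1,0.1,0.1,0.1]}'
python3 -m crank '{"translation":[[5,-20,0],[0,0,0],[0,0,0],[0,0,0]],"roll":[0,0,0,0],"fingers":[0.1,0.1,0.1,0.1]}'
python3 - <<'E'
from h import *
c=camera_info("wrist");s=manip.get_state();i=get_image("wrist");print(s["position"],s["ee_rot"])
P=[[.519,-.024,.054],[.519,-.024,.109]];print(proj(c,P))
np.savez("w3.npz",i=i,**{k:np.array(c[k]) for k in("mtx","D","rvec","tvec")})
cv2.imwrite("pics/g.png",cv2.resize(i[100:340,100:420],(800,600),interpolation=cv2.INTER_CUBIC))
E
```

```text
clock: 4.35
position: [0.5299, -0.0115, 0.2702]
ee_rot: [-0.002, -0.029, 1.0, 0.0]
contact_force: [0.6, -0.1, -2.5]
width: 0.0222
gripper_force: 59.3
clock: 4.75
position: [0.5273, -0.0287, 0.2714]
ee_rot: [-0.001, -0.029, 1.0, 0.001]
contact_force: [0.1, 0.5, -2.3]
width: 0.0224
gripper_force: 59.4
[ 0.52732133 -0.02870584  0.27142624] [-8.18914238e-04 -2.91321153e-02  9.99575006e-01  6.75040217e-04]
[[262.1 158.9]
 [262.7 166.6]]
```

View pics/g.png

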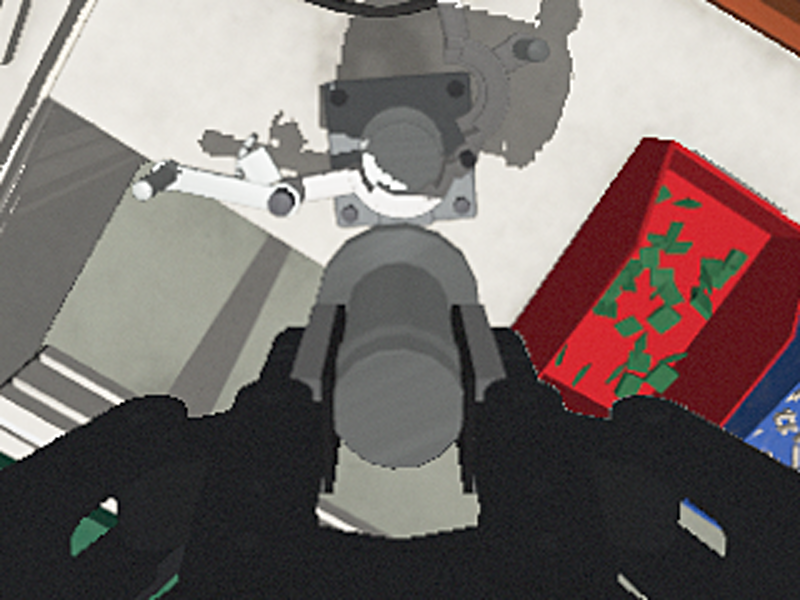

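The port disc is at crop (403,146). The base bolts are at (339,97), (455,89), (349,213) and (461,205), the latch pivot at (285,200), the latch post top near (145,187), the jaw hinge near (468,159) and the jaw post top near (527,48). Computing the stand frame from these.

```bash
cat > w.py <<'E'
from h import *
c=dict(np.load("w3.npz"));f=lambda u,v,z:plane(c,(100+u/2.5,100+v/2.5),z)[:2]
E
python3 - <<'E'
from w import *
p=f(403,146,.054);B=[f(*x,.012) for x in((339,97),(455,89),(349,213),(461,205))]
print("port",p,"boltmean",np.mean(B,0))
y=[B[1]-B[0],B[3]-B[2]];x=[B[2]-B[0],B[3]-B[1]]
print([np.arctan2(-a[0],a[1]).round(3) for a in y],[np.arctan2(a[0]*0-a[1]*-1,-(-a[0])).round(3) for a in x])
for n,a in(("pivot",f(285,200,.075)),("lpost",f(145,187,.110)),("hinge",f(468,159,.067)),("jpost",f(527,48,.108))):
    d=a-p;print(n,a,d,np.hypot(*d))
    for yaw in(.1,.127,.15):
        C,S=np.cos(yaw),np.sin(yaw);print("   ",yaw,(np.array([[C,S],[-S,C]])@d*1000).round(1))
E
```

```text
port [ 0.5184 -0.0252] boltmean [ 0.5285   -0.025325]
[np.float64(0.125), np.float64(0.131)] [np.float64(0.123), np.float64(0.131)]
pivot [ 0.5453 -0.0822] [ 0.0269 -0.057 ] 0.06302864428178669
    0.1 [ 21.1 -59.4]
    0.127 [ 19.5 -59.9]
    0.15 [ 18.1 -60.4]
lpost [ 0.5344 -0.1395] [ 0.016  -0.1143] 0.11541442717442219
    0.1 [   4.5 -115.3]
    0.127 [   1.4 -115.4]
    0.15 [  -1.3 -115.4]
hinge [0.5211 0.0073] [0.0027 0.0325] 0.03261196099592909
    0.1 [ 5.9 32.1]
    0.127 [ 6.8 31.9]
    0.15 [ 7.5 31.7]
jpost [0.4652 0.0239] [-0.0532  0.0491] 0.07239509651903227
    0.1 [-48.   54.2]
    0.127 [-46.6  55.4]
    0.15 [-45.3  56.5]
```

```bash
python3 -m crank '{"translation":[[20,35,0],[20,35,0],[0,0,0],[0,0,0]],"roll":[0,0,0,0],"fingers":[0.1,0.1,0.1,0.1]}'
python3 - <<'E'
from h import *
t=camera_info("top");g=lambda u,v,z:plane(t,(330+u/7,165+v/7),z)[:2]
print("top port",g(199,134,.054),"plate",np.mean([g(*q,.01) for q in((70,65),(250,45),(285,235),(80,250))],0))
c=camera_info("wrist");s=manip.get_state();i=get_image("wrist");print(s["position"],s["ee_rot"])
u,v=proj(c,[[.522,-.025,.054]])[0].astype(int);print(u,v)
x0,y0=u-80,v-60;print("off",x0,y0)
np.savez("w3.npz",i=i,off=[x0,y0],**{k:np.array(c[k]) for k in("mtx","D","rvec","tvec")})
cv2.imwrite("pics/k.png",cv2.resize(i[y0:y0+120,x0:x0+160],(800,600),interpolation=cv2.INTER_CUBIC))
E
```

```text
clock: 5.2
position: [0.4835, 0.0393, 0.2725]
ee_rot: [0.0, -0.03, 1.0, -0.0]
contact_force: [0.6, 0.2, -0.7]
width: 0.0222
gripper_force: 59.6
top port [ 0.5215 -0.0275] plate [ 0.52505 -0.02475]
[0.48347632 0.03928387 0.2725321 ] [ 4.47221578e-04 -3.04923514e-02  9.99534895e-01 -1.04957986e-04]
208 190
off 128 130
```

View pics/k.png

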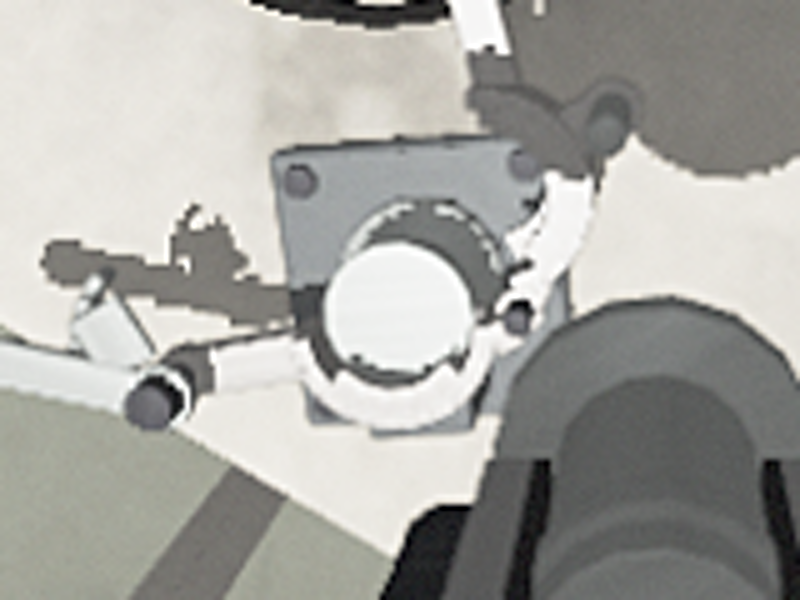

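Unshadowed view (5x crop): the port disc is centred near (399,316), the hinge pin at (518,317), the latch pivot at (153,402) and the jaw post top at (609,125).

```bash
python3 - <<'E'
from h import *
c=dict(np.load("w3.npz"));o=c["off"];f=lambda u,v,z:plane(c,(o[0]+u/5,o[1]+v/5),z)[:2]
p=f(399,316,.054);print("port",p)
yaw=.127;C,S=np.cos(yaw),np.sin(yaw);W=np.array([[C,-S],[S,C]])
for n,a,e in(("pivot75",f(153,402,.075),(12,-60)),("pivot80",f(153,402,.080),(12,-60)),("hinge67",f(518,317,.067),(0,33)),("hinge70",f(518,317,.070),(0,33))):
    print(n,a,"port from it",a-W@np.array(e)/1000)
j=f(609,125,.108);print("jpost",j,W.T@(j-p)*1000)
E
```

```text
port [ 0.5262 -0.0257]
pivot75 [ 0.5468 -0.0854] port from it [ 0.52729711 -0.02740313]
pivot80 [ 0.5449 -0.0836] port from it [ 0.52539711 -0.02560313]
hinge67 [0.5207 0.0071] port from it [ 0.52487974 -0.02563423]
hinge70 [0.5199 0.0073] port from it [ 0.52407974 -0.02543423]
jpost [0.4639 0.0288] [-54.89534773  61.95192328]
```

```bash
python3 -m crank '{"translation":[[0,0,0],[-11,-35,0],[-10,-35,0],[0,0,40],[0,0,40],[0,0,40],[0,0,40],[0,0,0]],"roll":[-0.066,0,0,0,0,0,0,0],"fingers":[0.1,0.1,0.1,0.1,0.1,0.1,0.1,0.1]}'
python3 -m crank '{"translation":[[0,0,0],[0,0,0]],"roll":[0,0],"fingers":[0.1,0.1]}'
```

```text
clock: 6.05
position: [0.5093, -0.0291, 0.1073]
ee_rot: [-0.006, -0.061, 0.998, 0.001]
contact_force: [-1.0, 0.4, -3.3]
width: 0.0232
gripper_force: 59.6
clock: 6.25
position: [0.5156, -0.0299, 0.1144]
ee_rot: [0.002, -0.062, 0.998, -0.001]
contact_force: [-0.2, -0.8, -1.5]
width: 0.0223
gripper_force: 59.6
```

```bash
python3 -m crank '{"translation":[[1,2,10],[1,0,10],[0,0,5],[0,0,0],[0,0,0],[0,0,0]],"roll":[0,0,0,0,0,0],"fingers":[0.1,0.1,0.1,0.1,0.1,0.1]}'
```

```text
clock: 6.85
position: [0.5114, -0.0275, 0.0875]
ee_rot: [0.0, -0.062, 0.998, -0.0]
contact_force: [0.3, -0.4, -1.8]
width: 0.0225
gripper_force: 59.6
```

```bash
python3 -m crank '{"translation":[[0,0,4],[0,0,4],[0,0,1],[0,0,0],[0,0,0],[0,0,0]],"roll":[0,0,0,0,0,0],"fingers":[0.1,0.1,0.1,0.1,0.1,0.1]}'
```

```text
clock: 7.45
position: [0.5112, -0.0275, 0.0784]
ee_rot: [0.0, -0.062, 0.998, 0.0]
contact_force: [0.5, -0.7, -1.7]
width: 0.0222
gripper_force: 59.6
```

```bash
python3 -m crank '{"translation":[[0,0,1],[0,0,0],[0,0,0]],"roll":[0,0,0],"fingers":[0.1,0.1,0.1]}'
```

```text
clock: 7.75
position: [0.511, -0.0275, 0.0773]
ee_rot: [0.0, -0.062, 0.998, 0.0]
contact_force: [-0.3, 1.3, -2.2]
width: 0.0223
gripper_force: 59.6
```

```bash
python3 -m crank '{"translation":[[0,0,0.7],[0,0,0],[0,0,0]],"roll":[0,0,0],"fingers":[0.1,0.1,0.1]}'
```

```text
clock: 8.05
position: [0.5111, -0.0275, 0.0771]
ee_rot: [0.0, -0.062, 0.998, -0.0]
contact_force: [-1.1, -0.4, 4.2]
width: 0.0223
gripper_force: 60.0
```

```bash
python3 -m crank '{"translation":[[0,0,0.7],[0,0,0],[0,0,0]],"roll":[0,0,0],"fingers":[0.1,0.1,0.1]}'
```

```text
clock: 8.35
position: [0.5111, -0.0275, 0.077]
ee_rot: [0.0, -0.062, 0.998, -0.0]
contact_force: [-3.8, -0.0, 9.4]
width: 0.0228
gripper_force: 60.7
```

```bash
python3 -m crank '{"translation":[[0,0,-0.6],[-2,0,0],[-3,0,0],[-3,0,0],[-2,0,0],[0,0,0],[0,0,0]],"roll":[0,0,0,0,0,0,0],"fingers":[0.1,0.1,0.1,0.1,0.1,0.1,0.1]}'
```

```text
clock: 9.05
position: [0.5196, -0.0264, 0.0771]
ee_rot: [-0.001, -0.062, 0.998, -0.0]
contact_force: [-4.7, -1.1, 9.2]
width: 0.0225
gripper_force: 60.7
```

```bash
python3 -m crank '{"translation":[[-1,0,0],[-1,0,0],[0,0,0],[0,0,0]],"roll":[0,0,0,0],"fingers":[0.1,0.1,0.1,0.1]}'
```

```text
clock: 9.45
position: [0.5212, -0.0262, 0.0771]
ee_rot: [-0.002, -0.062, 0.998, -0.0]
contact_force: [-6.0, -1.4, 10.7]
width: 0.0226
gripper_force: 60.7
```

```bash
python3 -m crank '{"translation":[[-1,0,-0.4],[-1,0,0],[-1,0,0],[0,0,0]],"roll":[0,0,0,0],"fingers":[0.1,0.1,0.1,0.1]}'
```

```text
clock: 9.85
position: [0.525, -0.0257, 0.0771]
ee_rot: [-0.001, -0.062, 0.998, 0.0]
contact_force: [-2.9, -0.1, 7.2]
width: 0.0223
gripper_force: 60.4
```

```bash
python3 -m crank '{"translation":[[-1,0,0],[0,0,0],[0,0,0]],"roll":[0,0,0],"fingers":[0.1,0.1,0.1]}'
```

```text
clock: 10.15
position: [0.526, -0.0256, 0.0771]
ee_rot: [-0.001, -0.062, 0.998, -0.0]
contact_force: [-4.8, -1.3, 7.9]
width: 0.0221
gripper_force: 60.4
```

```bash
python3 -m crank '{"translation":[[-1,0,0],[0,0,0],[0,0,0]],"roll":[0,0,0],"fingers":[0.1,0.1,0.1]}'
```

```text
clock: 10.45
position: [0.5271, -0.0255, 0.0771]
ee_rot: [-0.001, -0.062, 0.998, 0.0]
contact_force: [-4.3, -0.4, 6.7]
width: 0.0223
gripper_force: 60.4
```

```bash
python3 -m crank '{"translation":[[-1,0,0],[0,0,0],[0,0,0]],"roll":[0,0,0],"fingers":[0.1,0.1,0.1]}'
```

```text
clock: 10.75
position: [0.5272, -0.0254, 0.0771]
ee_rot: [-0.002, -0.062, 0.998, -0.0]
contact_force: [-5.9, -1.0, 8.2]
width: 0.0224
gripper_force: 60.4
```

```bash
python3 -m crank '{"translation":[[-1,0,0],[0,0,0],[0,0,0]],"roll":[0,0,0],"fingers":[0.1,0.1,0.1]}'
```

```text
clock: 11.05
position: [0.5273, -0.0254, 0.0771]
ee_rot: [-0.003, -0.062, 0.998, -0.0]
contact_force: [-6.2, -1.7, 10.3]
width: 0.0224
gripper_force: 60.6
```

```bash
python3 -m crank '{"translation":[[-1.5,0,0],[0,0,0],[0,0,0]],"roll":[0,0,0],"fingers":[0.1,0.1,0.1]}'
```

```text
clock: 11.35
position: [0.5275, -0.0254, 0.0772]
ee_rot: [-0.004, -0.062, 0.998, -0.0]
contact_force: [-9.9, -2.5, 13.0]
width: 0.0224
gripper_force: 60.9
```

```bash
python3 -m crank '{"translation":[[1,0,0],[1,0,-0.3],[0.6,0,-0.3],[0,0,0],[0,0,0],[0,0,0]],"roll":[0,0,0,0,0,0],"fingers":[0.1,0.1,0.1,0.1,0.1,0.1]}'
python3 -m crank '{"translation":[[0,0,0],[0,0,0],[0,0,0],[0,0,0]],"roll":[0,0,0,0],"fingers":[0.4,0.6,0.6,0.6]}'
```

```text
clock: 11.95
position: [0.5273, -0.0254, 0.0772]
ee_rot: [-0.002, -0.062, 0.998, -0.0]
contact_force: [-5.2, -0.6, 4.8]
width: 0.0225
gripper_force: 60.4
clock: 12.35
position: [0.5294, -0.0252, 0.0774]
ee_rot: [0.001, -0.062, 0.998, 0.0]
contact_force: [-1.2, 0.6, -0.5]
width: 0.0514
gripper_force: 0.0
```

```bash
python3 -m crank '{"translation":[[0,0,-15],[0,0,-35],[0,0,-40],[10,0,-30],[10,0,0],[0,0,0],[0,0,0],[0,0,0]],"roll":[0,0,0,0,0,0,0,0],"fingers":[0.6,0.6,0.6,0.4,0.3,0.3,0.3,0.3]}'
cat > st.py <<'E'
from h import *
P=np.array([.5258,-.0256]);C,S=np.cos(.127),np.sin(.127);W=np.array([[C,-S],[S,C]])
w=lambda x,y:P+W@np.array([x,y])/1000
def jaw(th):
    c,s=np.cos(th),np.sin(th);return w(*(np.array([0,33])+np.array([[c,s],[-s,c]])@[-36,-47]))
def lat(th): return w(12-58*np.cos(th),-60-58*np.sin(th))
E
python3 - <<'E'
from st import *
c=camera_info("wrist");s=manip.get_state();i=get_image("wrist");print(s["position"],s["ee_rot"])
np.savez("w4.npz",i=i,**{k:np.array(c[k]) for k in("mtx","D","rvec","tvec")})
print("cap",proj(c,[[.5273,-.0254,.109],[.5273,-.0254,.06]]))
for th in(1.3,1.4,1.5,1.6):print(th,jaw(th),proj(c,[[*jaw(th),.108]]))
for th in(1.3,1.4,1.5):print(th,lat(th),proj(c,[[*lat(th),.110]]))
cv2.imwrite("pics/l.png",cv2.resize(i[60:300,100:420],(800,600),interpolation=cv2.INTER_CUBIC))
E
```

```text
clock: 13.15
position: [0.5085, -0.0276, 0.196]
ee_rot: [-0.001, -0.062, 0.998, 0.0]
contact_force: [0.4, -0.0, -0.5]
width: 0.0257
gripper_force: 0.0
[ 0.50848784 -0.02760149  0.19604435] [-1.13290626e-03 -6.15154477e-02  9.98105410e-01  3.95992539e-04]
cap [[257.9 213.2]
 [258.  197.1]]
1.3 [0.46434421 0.02211602] [[324.6 147.4]]
1.4 [0.46612603 0.02775923] [[331.  150.5]]
1.5 [0.46846234 0.03319637] [[336.9 154.1]]
1.6 [0.47132978 0.03837311] [[342.3 158.3]]
1.3 [ 0.53699141 -0.14099826] [[124.4 208.5]]
1.4 [ 0.54276351 -0.14154126] [[123.8 214.6]]
1.5 [ 0.54856099 -0.14150529] [[123.9 220.8]]
```

View pics/l.png

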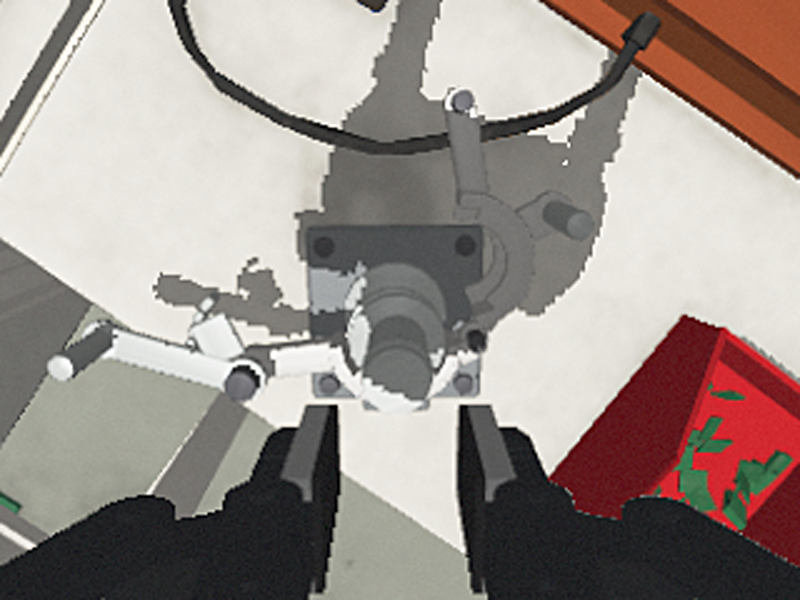

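The cap is seated in the ring. The jaw post top is at crop (578,222), giving jaw ≈1.4 rad, and the latch post top at (62,367) gives latch ≈1.28 rad. Going to the jaw post with the fingers straddling it.

```bash
python3 -m crank '{"translation":[[18,30,0],[18,30,0],[0,0,10],[0,0,20],[0,0,20],[0,0,10],[0,0,0],[0,0,0]],"roll":[0,0,0.12,0.12,0.12,0.12,0,0],"fingers":[0.42,0.42,0.42,0.42,0.42,0.42,0.42,0.42]}' 30
cat > rel.py <<'E'
import sys
from st import *
from scipy.spatial.transform import Rotation as Ro
s=manip.get_state();q=s["ee_rot"];A=Ro.from_quat([q[1],q[2],q[3],q[0]]).as_matrix();p=s["position"]
def go(xy):
    return (A.T@np.array([xy[0]-p[0],xy[1]-p[1],0])*1000).round(1)[:2]
def tan(f,th,fw=1):
    d=f(th-.001)-f(th);return d/np.linalg.norm(d)
print("z",p[2].round(4),"q6",s["qpos"][5].round(2),"y ang",np.degrees(np.arctan2(-A[1,1],-A[0,1])).round(1))
f={"j":jaw,"l":lat}[sys.argv[1]];lead=float(sys.argv[2])/1000
for th in map(float,sys.argv[3:]):
    t=tan(f,th);g=go(f(th)+lead*t);print(th,"shift xy",g,"tan ang",np.degrees(np.arctan2(t[1],t[0])).round(1))
E
python3 rel.py j 0 1.39
```

```text
clock: 14.0
position: [0.466, 0.0274, 0.1371]
ee_rot: [-0.0, 0.176, 0.984, 0.0]
contact_force: [-0.0, -0.5, 0.1]
width: 0.0359
gripper_force: 0.0
z 0.1371 q6 -1.31 y ang -110.3
1.39 shift xy [ 0.  -0.2] tan ang -109.8
```

```bash
python3 -m crank '{"translation":[[0,0,20],[0,0,20],[0,0,14],[0,0,0],[0,0,0],[0,0,0]],"roll":[0,0,0,0,0,0],"fingers":[0.42,0.42,0.42,0.25,0.21,0.21]}'
python3 rel.py j 4 1.25 1.1 0.95
```

```text
clock: 14.6
position: [0.467, 0.0273, 0.0846]
ee_rot: [0.001, 0.177, 0.984, 0.0]
contact_force: [0.2, -0.6, 0.3]
width: 0.0181
gripper_force: 0.0
z 0.0846 q6 -1.31 y ang -110.4
1.25 shift xy [ -0.3 -12.6] tan ang -101.8
1.1 shift xy [ -2.9 -21.2] tan ang -93.2
0.95 shift xy [ -6.7 -29.2] tan ang -84.6
```

```bash
python3 -m crank '{"translation":[[0,-6,0],[0,-6.6,0],[-1.3,-4.3,0],[-1.3,-4.3,0],[-2,-4,0],[-2,-4,0],[0,0,0],[0,0,0]],"roll":[0,0,0,0,0,0,-0.14,-0.14],"fingers":[0.21,0.21,0.21,0.21,0.21,0.21,0.21,0.21]}'
python3 rel.py j 4 0.95 0.85 0.7 0.55
```

```text
clock: 15.4
position: [0.4628, -0.0031, 0.0835]
ee_rot: [0.001, 0.036, 0.999, -0.0]
contact_force: [2.0, 2.8, 0.3]
width: 0.0178
gripper_force: 1.1
z 0.0835 q6 -1.66 y ang -94.1
0.95 shift xy [-0.2  0.7] tan ang -84.6
0.85 shift xy [-1.9 -5. ] tan ang -78.8
0.7 shift xy [ -5.4 -13.1] tan ang -70.3
0.55 shift xy [-10.1 -20.7] tan ang -61.7
```

```bash
python3 -m crank '{"translation":[[-1.9,-5,0],[-1.8,-4,0],[-1.8,-4,0],[-2.3,-3.8,0],[-2.3,-3.8,0],[0,0,0],[0,0,0],[0,0,0]],"roll":[0,0,0,0,0,-0.14,-0.14,-0.14],"fingers":[0.21,0.21,0.21,0.21,0.21,0.21,0.21,0.21]}'
python3 rel.py j 4 0.55 0.4 0.3 0.2 0.1
```

```text
clock: 16.2
position: [0.4719, -0.0234, 0.0835]
ee_rot: [0.002, -0.173, 0.985, 0.0]
contact_force: [1.0, 5.3, -0.4]
width: 0.0182
gripper_force: 2.6
z 0.0835 q6 -2.12 y ang -70.1
0.55 shift xy [ 0.8 -0.8] tan ang -61.7
0.4 shift xy [-1.7 -9.4] tan ang -53.1
0.3 shift xy [ -4.1 -14.8] tan ang -47.3
0.2 shift xy [ -7.1 -19.9] tan ang -41.6
0.1 shift xy [-10.5 -24.8] tan ang -35.9
```

```bash
python3 -m crank '{"translation":[[0,-5,0],[-1.7,-4.4,0],[-1.2,-2.7,0],[-1.2,-2.7,0],[-1.5,-2.6,0],[-1.5,-2.5,0],[0,0,0],[0,0,0]],"roll":[0,0,0,0,0,0,-0.1,-0.1],"fingers":[0.21,0.21,0.21,0.21,0.21,0.21,0.21,0.21]}'
python3 rel.py j 4 0.2 0.1 0.05 0.0 
```

```text
clock: 17.0
position: [0.4836, -0.0391, 0.0832]
ee_rot: [0.0, -0.269, 0.963, 0.001]
contact_force: [0.4, 8.4, -0.7]
width: 0.0177
gripper_force: 3.8
z 0.0832 q6 -2.34 y ang -58.8
0.2 shift xy [-1.1 -1.5] tan ang -41.6
0.1 shift xy [-3.5 -6.9] tan ang -35.9
0.05 shift xy [-4.9 -9.5] tan ang -33.0
0.0 shift xy [ -6.4 -12.1] tan ang -30.1
```

```bash
python3 -m crank '{"translation":[[-1.2,-2,0],[-1.2,-2,0],[-1.2,-2,0],[-1,-2,0],[0,0,0],[0,0,0]],"roll":[0,0,0,0,0,0],"fingers":[0.21,0.21,0.21,0.21,0.21,0.21]}'
python3 rel.py j 4 0.1 0.05 0.0 
```

```text
clock: 17.6
position: [0.4895, -0.0444, 0.083]
ee_rot: [-0.002, -0.268, 0.963, 0.001]
contact_force: [-4.9, 3.6, 2.6]
width: 0.018
gripper_force: 2.8
z 0.083 q6 -2.34 y ang -58.9
0.1 shift xy [-1.2  0.7] tan ang -35.9
0.05 shift xy [-2.6 -1.9] tan ang -33.0
0.0 shift xy [-4.2 -4.4] tan ang -30.1
```

```bash
python3 -m crank '{"translation":[[-1.5,-1.5,0],[-1.5,-1.5,0],[-1.2,-1.5,0],[0,0,0],[0,0,0]],"roll":[0,0,0,0,0],"fingers":[0.21,0.21,0.21,0.21,0.21]}'
python3 rel.py j 4 0.05 0.0 
```

```text
clock: 18.1
position: [0.4943, -0.0461, 0.0825]
ee_rot: [-0.003, -0.268, 0.963, 0.001]
contact_force: [-6.7, 3.8, 1.6]
width: 0.0179
gripper_force: 2.9
z 0.0825 q6 -2.35 y ang -58.9
0.05 shift xy [0.6 2. ] tan ang -33.0
0.0 shift xy [-0.9 -0.5] tan ang -30.1
```

```bash
python3 -m crank '{"translation":[[-1.2,-1,0],[-1.2,-1,0],[0,0,0],[0,0,0],[0,0,0]],"roll":[0,0,0,0,0],"fingers":[0.21,0.21,0.21,0.21,0.21]}'
python3 rel.py j 4 0.05 0.0 
```

```text
clock: 18.6
position: [0.4969, -0.0465, 0.0823]
ee_rot: [-0.004, -0.268, 0.963, 0.002]
contact_force: [-7.0, 3.5, 1.5]
width: 0.018
gripper_force: 3.1
z 0.0823 q6 -2.34 y ang -58.9
0.05 shift xy [2.7 3.7] tan ang -33.0
0.0 shift xy [1.2 1.2] tan ang -30.1
```

```bash
python3 -m crank '{"translation":[[-1,-1,0],[-1,-1,0],[0,0,0],[0,0,0],[0,0,0]],"roll":[0,0,0,0,0],"fingers":[0.21,0.21,0.21,0.21,0.21]}'
python3 rel.py j 4 0.0 
```

```text
clock: 19.1
position: [0.4975, -0.0461, 0.082]
ee_rot: [-0.006, -0.268, 0.963, 0.003]
contact_force: [-10.4, 4.6, 3.6]
width: 0.018
gripper_force: 4.8
z 0.082 q6 -2.34 y ang -58.9
0.0 shift xy [1.8 1.2] tan ang -30.1
```

```bash
python3 -m crank '{"translation":[[1.5,2,0],[1.5,2,0],[1,2,0],[0,0,0],[0,0,0]],"roll":[0,0,0,0,0],"fingers":[0.21,0.21,0.21,0.21,0.21]}'
python3 rel.py j 0 0.0 0.05 
```

```text
clock: 19.6
position: [0.4981, -0.0449, 0.0839]
ee_rot: [0.001, -0.268, 0.963, -0.001]
contact_force: [0.4, 0.2, 0.8]
width: 0.0181
gripper_force: 0.0
z 0.0839 q6 -2.34 y ang -58.9
0.0 shift xy [4.9 3.9] tan ang -30.1
0.05 shift xy [6.3 6.6] tan ang -33.0
```

```bash
python3 -m crank '{"translation":[[0,0,-25],[0,0,-25],[0,0,-20],[0,0,0],[0,0,0],[0,0,0],[0,0,0],[0,0,0]],"roll":[0,0,0,0.14,0.14,0.14,0.14,0.14],"fingers":[0.21,0.21,0.21,0.21,0.42,0.42,0.42,0.42]}'
python3 -m crank '{"translation":[[0,0,0],[0,0,0],[0,0,0],[0,0,0],[0,0,0],[0,0,0],[0,0,0],[0,0,0]],"roll":[0.145,0.145,0.145,0.145,0.145,0.145,0.145,0.145],"fingers":[0.42,0.42,0.42,0.42,0.42,0.42,0.42,0.42]}'
python3 -m crank '{"translation":[[0,0,0],[0,0,0],[0,0,0],[0,0,0],[0,0,0]],"roll":[0.145,0.145,0.145,0,0],"fingers":[0.42,0.42,0.42,0.42,0.42]}'
python3 rel.py l 0 1.28 
python3 - <<'E'
from st import *
c=camera_info("wrist");i=get_image("wrist");np.savez("w5.npz",i=i,**{k:np.array(c[k]) for k in("mtx","D","rvec","tvec")})
for th in(1.2,1.28,1.36):print(proj(c,[[*lat(th),.110]]))
for th in(0,.05,.1):print(proj(c,[[*jaw(th),.108]]))
E
```

```text
clock: 20.4
position: [0.4979, -0.0447, 0.1539]
ee_rot: [0.001, 0.081, 0.997, -0.0]
contact_force: [-0.2, 0.1, -0.2]
width: 0.036
gripper_force: 0.0
clock: 21.2
position: [0.4979, -0.0447, 0.1539]
ee_rot: [0.001, 0.614, 0.789, 0.0]
contact_force: [-0.0, -0.6, 0.3]
width: 0.0359
gripper_force: 0.0
clock: 21.7
position: [0.4975, -0.0445, 0.1537]
ee_rot: [0.0, 0.767, 0.641, 0.0]
contact_force: [-0.7, 0.6, -0.2]
width: 0.0359
gripper_force: 0.0
z 0.1537 q6 -0.05 y ang 169.8
1.28 shift xy [-88.   54.8] tan ang 170.6
[[321.3 315.6]]
[[327.1 315.6]]
[[332.9 315.3]]
[[249.9 211. ]]
[[246.  209.6]]
[[242.2 208. ]]
```

```bash
python3 -m crank '{"translation":[[-30,18,0],[-30,18,0],[-28,18.8,0],[0,0,20],[0,0,0],[0,0,0],[0,0,0]],"roll":[0,0,0,0,0,0,0],"fingers":[0.42,0.42,0.42,0.42,0.42,0.42,0.42]}'
python3 rel.py l 0 1.28
```

```text
clock: 22.45
position: [0.5352, -0.1401, 0.1341]
ee_rot: [0.0, 0.768, 0.641, 0.0]
contact_force: [-0.1, 0.4, 0.3]
width: 0.0358
gripper_force: 0.0
z 0.1341 q6 -0.2 y ang 169.7
1.28 shift xy [-0.6  0.8] tan ang 170.6
```

```bash
python3 -m crank '{"translation":[[-0.5,0.8,20],[0,0,20],[0,0,10],[0,0,0],[0,0,0],[0,0,0]],"roll":[0,0,0,0,0,0],"fingers":[0.42,0.42,0.42,0.25,0.21,0.21]}'
python3 rel.py l 4 1.15 1.0 0.85
```

```text
clock: 23.05
position: [0.5366, -0.1414, 0.0846]
ee_rot: [0.001, 0.768, 0.64, 0.001]
contact_force: [-0.2, -0.2, 0.2]
width: 0.018
gripper_force: 0.0
z 0.0846 q6 -0.2 y ang 169.7
1.15 shift xy [  1.3 -12.4] tan ang 163.1
1.0 shift xy [  3.5 -20.8] tan ang 154.5
0.85 shift xy [  7.  -28.8] tan ang 145.9
```

```bash
python3 -m crank '{"translation":[[0.6,-6,0],[0.7,-6.4,0],[1.1,-4.2,0],[1.1,-4.2,0],[1.7,-4,0],[1.8,-4,0],[0,0,0],[0,0,0]],"roll":[0,0,0,0,0,0,0.14,0.14],"fingers":[0.21,0.21,0.21,0.21,0.21,0.21,0.21,0.21]}'
python3 rel.py l 4 0.85 0.7 0.55 0.4
```

```text
clock: 23.85
position: [0.5082, -0.1286, 0.0834]
ee_rot: [-0.0, 0.851, 0.524, -0.0]
contact_force: [0.6, 0.1, -0.1]
width: 0.0177
gripper_force: 0.3
z 0.0834 q6 0.09 y ang 153.3
0.85 shift xy [-0.1  1.6] tan ang 145.9
0.7 shift xy [ 2.2 -6.8] tan ang 137.4
0.55 shift xy [  5.8 -14.8] tan ang 128.8
0.4 shift xy [ 10.5 -22.1] tan ang 120.2
```

```bash
python3 -m crank '{"translation":[[1.1,-3.4,0],[1.1,-3.4,0],[1.8,-4,0],[1.8,-4,0],[0,0,0],[0,0,0],[0,0,0],[0,0,0]],"roll":[0,0,0,0,0.14,0.14,0.14,0],"fingers":[0.21,0.21,0.21,0.21,0.21,0.21,0.21,0.21]}'
python3 rel.py l 4 0.55 0.4 0.25 0.1 0
```

```text
clock: 24.65
position: [0.4989, -0.1173, 0.0838]
ee_rot: [0.001, 0.941, 0.339, 0.001]
contact_force: [2.1, -0.1, 0.1]
width: 0.0177
gripper_force: 1.1
z 0.0838 q6 0.51 y ang 129.6
0.55 shift xy [-0.7 -1.2] tan ang 128.8
0.4 shift xy [ 0.7 -9.8] tan ang 120.2
0.25 shift xy [  3.3 -18.1] tan ang 111.6
0.1 shift xy [  7.2 -25.9] tan ang 103.0
0.0 shift xy [ 10.4 -30.8] tan ang 97.2
```

```bash
python3 -m crank '{"translation":[[0.3,-5,0],[0.4,-4.8,0],[1.3,-4.1,0],[1.3,-4.2,0],[0,0,0],[0,0,0],[0,0,0],[0,0,0]],"roll":[0,0,0,0,0.14,0.14,0.14,0],"fingers":[0.21,0.21,0.21,0.21,0.21,0.21,0.21,0.21]}'
python3 rel.py l 4 0.25 0.1 0
```

```text
clock: 25.45
position: [0.4877, -0.1, 0.0831]
ee_rot: [-0.001, 0.991, 0.135, -0.001]
contact_force: [1.3, 0.6, 0.4]
width: 0.0182
gripper_force: 0.1
z 0.0831 q6 0.96 y ang 105.5
0.25 shift xy [1.7 1.8] tan ang 111.6
0.1 shift xy [ 2.1 -6.9] tan ang 103.0
0.0 shift xy [  3.  -12.6] tan ang 97.2
```

```bash
python3 -m crank '{"translation":[[1,-3,0],[0.6,-2,0],[0.5,-2,0],[0,0,0],[0,0,0]],"roll":[0,0,0,0,0],"fingers":[0.21,0.21,0.21,0.21,0.21]}'
python3 rel.py l 4 0.1 0
```

```text
clock: 25.95
position: [0.4892, -0.0934, 0.0834]
ee_rot: [-0.001, 0.991, 0.135, 0.0]
contact_force: [-0.1, -0.5, -0.1]
width: 0.0178
gripper_force: 0.0
z 0.0834 q6 0.97 y ang 105.5
0.1 shift xy [-1.1 -1. ] tan ang 103.0
0.0 shift xy [-0.2 -6.7] tan ang 97.2
```

```bash
python3 -m crank '{"translation":[[-0.5,-2,0],[0,-2,0],[0,-2,0],[0,0,0],[0,0,0]],"roll":[0,0,0,0,0],"fingers":[0.21,0.21,0.21,0.21,0.21]}'
python3 rel.py l 4 0
python3 - <<'E'
from st import *
c=camera_info("wrist");i=get_image("wrist");cv2.imwrite("pics/m.png",cv2.resize(i[60:360,56:456],(800,600)))
print(proj(c,[[*lat(0),.11],[*lat(.1),.11],[*jaw(0),.108],[*jaw(.05),.108],[*P,.109]]).tolist())
E
```

```text
clock: 26.45
position: [0.4871, -0.0882, 0.0836]
ee_rot: [-0.0, 0.991, 0.135, 0.0]
contact_force: [0.4, 0.4, -0.7]
width: 0.0179
gripper_force: 0.4
z 0.0836 q6 0.98 y ang 105.5
0.0 shift xy [ 0.5 -1.1] tan ang 97.2
[[266.3, 262.2], [278.7, 263.2], [169.9, 227.5], [165.6, 231.6], [141.5, 145.2]]
```

View pics/m.png

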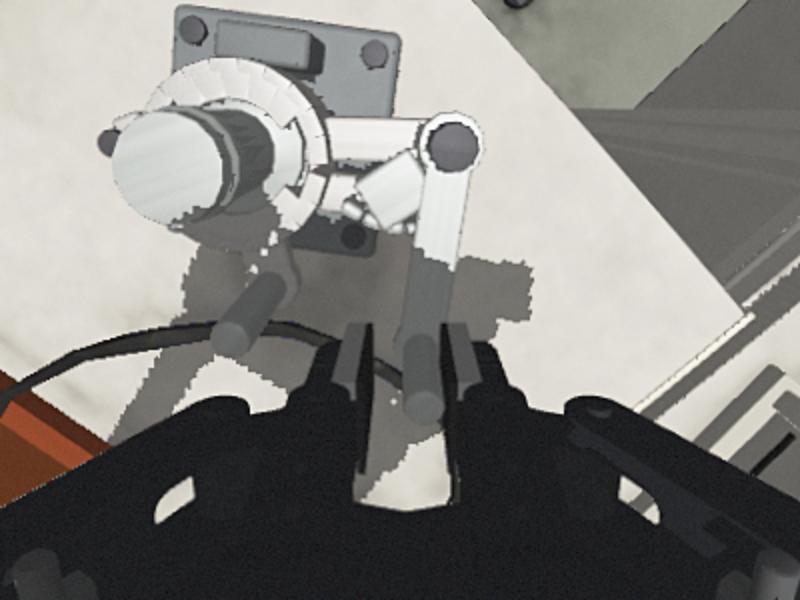

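The latch post top is at (422,402), between the fingers and near home. The jaw post at (230,340) is almost shut, with the hook at the pin. Pressing the lever on until it stops.

```bash
python3 -m crank '{"translation":[[0.3,-1.5,0],[0.3,-1.5,0],[0,0,0],[0,0,0]],"roll":[0,0,0,0],"fingers":[0.21,0.21,0.21,0.21]}'
python3 rel.py l 4 0
```

```text
clock: 26.9
position: [0.487, -0.0877, 0.0836]
ee_rot: [0.002, 0.991, 0.135, -0.0]
contact_force: [0.1, -8.0, -0.5]
width: 0.0179
gripper_force: 4.0
z 0.0836 q6 0.99 y ang 105.5
0.0 shift xy [ 0.5 -0.6] tan ang 97.2
```

```bash
python3 -m crank '{"translation":[[0,-1.5,0],[0,-0.5,0],[0,0,0],[0,0,0]],"roll":[0,0,0,0],"fingers":[0.21,0.21,0.21,0.21]}'
python3 -m crank '{"translation":[[0,3,0],[0,2.5,0],[0,2.5,0],[0,0,0],[0,0,0]],"roll":[0,0,0,0,0],"fingers":[0.21,0.21,0.21,0.21,0.21]}'
```

```text
clock: 27.3
position: [0.487, -0.0874, 0.0837]
ee_rot: [0.004, 0.991, 0.136, 0.0]
contact_force: [0.0, -12.8, -2.0]
width: 0.0174
gripper_force: 6.2
clock: 27.8
position: [0.4883, -0.0907, 0.0834]
ee_rot: [-0.0, 0.991, 0.134, -0.0]
contact_force: [-0.2, 0.2, -0.1]
width: 0.0179
gripper_force: 0.0
```

```bash
python3 -m crank '{"translation":[[0,0,-15],[0,0,-25],[0,0,-30],[0,0,-20],[0,0,0],[0,0,0],[0,0,0],[0,0,0]],"roll":[0,0,0,0,0,0,0,0],"fingers":[0.21,0.21,0.21,0.21,0.21,0.21,0.21,0.21]}'
python3 - <<'E'
from st import *
c=camera_info("wrist");i=get_image("wrist");g=cv2.cvtColor(i,cv2.COLOR_BGR2GRAY)
def find(name,f,z,r=10):
    for th in(0,.05,.1):print(name,th,proj(c,[[*f(th),z]])[0])
    u,v=proj(c,[[*f(.02),z]])[0].astype(int);k=cv2.resize(g[v-22:v+22,u-22:u+22],None,fx=6,fy=6,interpolation=cv2.INTER_CUBIC)
    R=5e-3*c["mtx"][0][0]/(np.linalg.norm(np.array([*f(0),z])-ray(c,(0,0))[0]))*6
    h=cv2.HoughCircles(k,cv2.HOUGH_GRADIENT_ALT,1.5,30,param1=80,param2=.4,minRadius=int(R*.75),maxRadius=int(R*1.3))
    print(R,None if h is None else [(round(u-22+a/6,1),round(v-22+b/6,1),round(q,1)) for a,b,q in h[0]])
find("jaw",jaw,.108);find("latch",lat,.110)
find("cap",lambda t:P+W@[.0015+t*.1,0],.109)
E
```

```text
clock: 28.6
position: [0.4876, -0.0908, 0.1722]
ee_rot: [-0.001, 0.991, 0.135, -0.001]
contact_force: [0.5, -0.2, 0.2]
width: 0.0178
gripper_force: 0.0
jaw 0 [202.  181.5]
jaw 0.05 [199.3 184.1]
jaw 0.1 [196.4 186.5]
38.85213029454742 None
latch 0 [260.1 203. ]
latch 0.05 [263.9 203.4]
latch 0.1 [267.7 203.7]
39.18096980058294 None
cap 0 [187.2 129.2]
cap 0.05 [187.8 122.2]
cap 0.1 [188.3 115.1]
39.70026430077521 None
```

```bash
python3 -c "
from rig import manip
print(manip.sign_off())"
```

```text
the job is handed in; nothing more can be done
None
```

I handed the job in at about 28.6 s. The steel flanged end is seated under the fixed lip, the jaw is shut and the latch lever is home against its stop. The arm is clear of everything, and I saw no contact with the bystanders. The last picture showed the ring shut to about 0.01 rad, taken just before the final push on the latch. A final image check after lifting away found no usable edges, so the end state is not confirmed by a picture.

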